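# Wedge the stirrer's press-fit cover loose, evenly

## Task

Pick up the double-ended wedge from the green mat and work the blue press-fit cover of the stirrer on the lab jack loose: push the wedge gently, never leaning on it, into the seam from the left and the right in turn, until both edges stand at least 6 mm higher than fully down. Never let the cover tilt more than 3 degrees, touch stirrer and jack with nothing but the wedge, and leave everything else where it is. Then draw the wedge out and lay it flat on the green mat again.

Things in the scene. Friction and masses are not known exactly. Their poses are not given: they have to be found in the camera images.
- jack: steel lab jack fixed on the bench, with a magnetic stirrer clamped on it. Origin: centre of the jack's underside, on the bench; z up. The stirrer is centred over it: grey lower housing 124 (its x) x 122 (its y); front (dark display, black knob) towards -x, left side +y, right side -y. The housing's flat top face is 58 to 86 above the bench, as the jack was set: find it by touch
- stirrer_axis (a point): a point on the bench under the stirrer's middle, oriented like the jack. Blue press-fit cover above it: 116 (x) x 90 (y) x 18, with a white plate, top 27 over the housing's top face when down. Left and right of it a 16 wide ledge of that face is bare. Seam between cover and ledge: a slot 3 high when fully down, open at left and right, 32 deep to a rubber stop. Over 30 N on it is too much
- left_lift (a joint): how far the cover's left (+y) edge has been raised, as an angle in rad about the right edge, 90 mm away: 0 fully down, 0.01 rad = 0.9 mm; starts at 0 to 0.01. Press-fit friction holds it: about 5 N straight up at that edge moves it, and it stays where it is left. Pushing the wedge in level takes some 5 to 15 N
- right_lift (a joint): the same for the right (-y) edge, about the left edge; the two edges move independently. The cover tilts by the difference of the two: 3 degrees = 0.052 rad
- wedge_grip (a point): centre of the upright orange handle of the double-ended wedge, 25 above its flat underside. Handle 30 (its x) x 24 (its y), 46 high. At each end a steel blade runs out along x, 20 wide, flat below, tip 60 from the centre and 1.5 thick there; from the tip its top rises 0.33 mm per mm to 12.7 thick, then level. Both ends alike; z up; 90 to 140 g
- mat: green bench mat, fixed, 260 (its x) x 180 (its y) x 3 thick; origin at the centre of its underside. The wedge lies on it at the start and must lie flat on it at the end
- screwdriver: bystander: a screwdriver 150 long lying on the mat; leave alone
- dish: bystander: small steel screw dish, 44 across, 14 high, standing on the mat; leave alone
- amber: bystander: amber bottle, 56 across, 120 tall; leave alone
- beaker: bystander: glass beaker, 66 across, 85 tall; leave alone
- rack: bystander: orange tube rack 70 x 150, 56 tall; leave alone
- jar: bystander: white jar, 48 across, 60 tall; leave alone
Things that resemble listed ones, but are neither listed nor needed, are in the scene too. What is meant by the jack is not brown, and is the larger of those in its own colour.

How it is judged:
On the way, in this order (a step that is already met when the one before it is completed fails the run):
1. one edge of the cover has been raised at least 2 mm (value of joint any of left_lift, right_lift above 0.0222222 rad), for 0.1 s.
2. both edges of the cover stand at least 6 mm higher than fully down (value of joint each of left_lift, right_lift above 0.0666667 rad), for 0.2 s.
At the end, for the whole second after the job is handed in: both edges of the cover stand at least 6 mm (0.067 rad) above fully down, the cover is within 3 degrees of level, and the wedge is released and at rest, flat (within 0.1 rad) and upright on the green mat with its centre over it (all of step 2 and not ((value of joint left_lift above 0.061 rad and value of joint right_lift below 0.008 rad) or (value of joint left_lift above 0.069 rad and value of joint right_lift below 0.016 rad) or (value of joint left_lift above 0.077 rad and value of joint right_lift below 0.024 rad) or (value of joint left_lift above 0.085 rad and value of joint right_lift below 0.032 rad) or (value of joint left_lift above 0.093 rad and value of joint right_lift below 0.04 rad) or (value of joint left_lift above 0.101 rad and value of joint right_lift below 0.048 rad) or (value of joint left_lift above 0.109 rad and value of joint right_lift below 0.056 rad) or (value of joint left_lift above 0.117 rad and value of joint right_lift below 0.064 rad) or (value of joint left_lift above 0.125 rad and value of joint right_lift below 0.072 rad) or (value of joint left_lift above 0.133 rad and value of joint right_lift below 0.08 rad) or (value of joint left_lift above 0.141 rad and value of joint right_lift below 0.088 rad) or (value of joint left_lift above 0.149 rad and value of joint right_lift below 0.096 rad) or (value of joint right_lift above 0.061 rad and value of joint left_lift below 0.008 rad) or (value of joint right_lift above 0.069 rad and value of joint left_lift below 0.016 rad) or (value of joint right_lift above 0.077 rad and value of joint left_lift below 0.024 rad) or (value of joint right_lift above 0.085 rad and value of joint left_lift below 0.032 rad) or (value of joint right_lift above 0.093 rad and value of joint left_lift below 0.04 rad) or (value of joint right_lift above 0.101 rad and value of joint left_lift below 0.048 rad) or (value of joint right_lift above 0.109 rad and value of joint left_lift below 0.056 rad) or (value of joint right_lift above 0.117 rad and value of joint left_lift below 0.064 rad) or (value of joint right_lift above 0.125 rad and value of joint left_lift below 0.072 rad) or (value of joint right_lift above 0.133 rad and value of joint left_lift below 0.08 rad) or (value of joint right_lift above 0.141 rad and value of joint left_lift below 0.088 rad) or (value of joint right_lift above 0.149 rad and value of joint left_lift below 0.096 rad)) and z of wedge_grip in the frame of mat between 0.024 and 0.033 m and x of wedge_grip in the frame of mat between -0.13 and 0.13 m and y of wedge_grip in the frame of mat between -0.09 and 0.09 m and angle between wedge_grip's own z axis and vertical below 0.1 rad and linear speed of wedge below 0.02 m/s); the robot touches nothing.
It fails at once if the cover tilts more than 3 degrees (its edges differ by over 0.053 to 0.061 rad) ((value of joint left_lift above 0.061 rad and value of joint right_lift below 0.008 rad) or (value of joint left_lift above 0.069 rad and value of joint right_lift below 0.016 rad) or (value of joint left_lift above 0.077 rad and value of joint right_lift below 0.024 rad) or (value of joint left_lift above 0.085 rad and value of joint right_lift below 0.032 rad) or (value of joint left_lift above 0.093 rad and value of joint right_lift below 0.04 rad) or (value of joint left_lift above 0.101 rad and value of joint right_lift below 0.048 rad) or (value of joint left_lift above 0.109 rad and value of joint right_lift below 0.056 rad) or (value of joint left_lift above 0.117 rad and value of joint right_lift below 0.064 rad) or (value of joint left_lift above 0.125 rad and value of joint right_lift below 0.072 rad) or (value of joint left_lift above 0.133 rad and value of joint right_lift below 0.08 rad) or (value of joint left_lift above 0.141 rad and value of joint right_lift below 0.088 rad) or (value of joint left_lift above 0.149 rad and value of joint right_lift below 0.096 rad) or (value of joint right_lift above 0.061 rad and value of joint left_lift below 0.008 rad) or (value of joint right_lift above 0.069 rad and value of joint left_lift below 0.016 rad) or (value of joint right_lift above 0.077 rad and value of joint left_lift below 0.024 rad) or (value of joint right_lift above 0.085 rad and value of joint left_lift below 0.032 rad) or (value of joint right_lift above 0.093 rad and value of joint left_lift below 0.04 rad) or (value of joint right_lift above 0.101 rad and value of joint left_lift below 0.048 rad) or (value of joint right_lift above 0.109 rad and value of joint left_lift below 0.056 rad) or (value of joint right_lift above 0.117 rad and value of joint left_lift below 0.064 rad) or (value of joint right_lift above 0.125 rad and value of joint left_lift below 0.072 rad) or (value of joint right_lift above 0.133 rad and value of joint left_lift below 0.08 rad) or (value of joint right_lift above 0.141 rad and value of joint left_lift below 0.088 rad) or (value of joint right_lift above 0.149 rad and value of joint left_lift below 0.096 rad)).
It fails at once if the wedge is pressed on the stirrer with more than 30 N (contact force between wedge and jack above 30 N).
It fails at once if the robot itself touches the stirrer or its jack (contact force between any of the fingers, the arm and jack above 1 N).
It fails at once if a bystander is disturbed (moved more than 20 mm) (distance of any of screwdriver, dish, amber, beaker, rack, jar from where it was at the start of the episode above 0.02 m).
It also fails if it takes over 72 s, if anything falls off the work surface, if the arm or the gripper's body presses on something with over 40 N, if the wrist force passes 120 N, or if a joint passes its speed limit or range.

## Robot

A 7-joint arm with a two-finger parallel gripper is mounted at the origin on the work surface. World frame = base frame: x ahead of the robot, y to its left, z up, the work surface at z = 0. Lengths are in m, angles in rad, forces in N, time in s.
With the tool pointing down it reaches from about 0.35 to 0.9 m from the base axis. Payload 19.9 kg.
Tool frame: the origin (TCP) lies between the finger pads; the fingertips stand 19 mm ahead of it and the grasp point (between the pads) is the TCP; z points along the fingers, y is the direction in which the jaws open and shut (so a half turn about z gives the same grasp; the last joint's range is limited). The gripper opens to 94 mm and grips with 3 to 60 N. Pads are 16 mm wide; open, the fingers measure 119 mm over their backs; the gripper's body (75 mm by 177 mm) begins 78 mm behind the grasp point.
Start: joints at [1.125, 0.417, -0.01, 1.614, 0.005, 1.111, -0.053], TCP at [0.246, -0.575, 0.224] pointing down, gripper open.
Joint ranges: [-2.81, 2.81], [-0.39, 2.02], [-1.27, 1.25], [0.06, 2.57], [-1.19, 4.33], [0.19, 2], [-2.82, 2.82]. Speed limits (rad/s): [1.89, 1.89, 2.39, 2.39, 3.01, 3.01, 3.01].

## Interface

Orientations are given as a 3x3 rotation matrix whose columns are the frame's x, y, z axes.
In Python, from rig import robot gives the robot as it stands. Calls block until the motion is done:
- robot.move_ptp(position, orientation): joint-space move of the TCP to a pose.
- robot.move_linear(position, velocity=0.15, frame=None, threshold=None): straight line of the TCP; frame=None keeps the orientation; velocity is the mean speed in m/s. With threshold (N) it stops when the force on the tool has changed by that much, and returns True; else False.
- robot.goto_joints(angles): joint-space move.
- robot.gripper_to(opening): finger opening in m; the grip force is fixed at half the most; returns when the fingers have stopped.
- robot.pause(seconds).
- robot.ik(position, orientation): joint angles nearest the present ones, or None.
- robot.get_state(): the state.
- robot.grab_frame(name): name is "scene" or "side" or "wrist"; returns the picture (480x640x3 uint8, red, green, blue); there is no depth.
- robot.camera_info(name): a dict with "fx", "fy", "cx", "cy" (pixels), "rvec" (rotation vector, rad) and "tvec" (3), from world to camera coordinates, as OpenCV has them. Camera axes: x right, y down, z forward; pixel columns grow to the right and rows downward; lengths in m; the calibration is good to about 2 mm. A picture is of the moment at which its call begins: read the wrist's pose just before it. camera_info takes no time and is no camera call; for the wrist camera it gives the pose at the moment of the call.
A pose or a line that the arm cannot do raises robot.PlanningError and nothing moves.
- robot.sign_off(): hands the job in, once; it reports no verdict.
The state is a dict: "time": time; "qpos": joint angles; "joint_vel": joint speeds; "effort": joint torques, N m; "ee_pos": TCP position; "tool_rot": TCP orientation; "force": force on the tool from outside, world axes, zero at the start; "moment": the same for the moment, N m; "opening": finger opening in m.
Only numpy, scipy, OpenCV 4.12 (cv2) and the standard library are available. Lean on these libraries where they do the work, as an engineer would, in place of code of your own. Each camera call takes 0.05 s, during which the arm holds its last target.

## Working session

There is one attempt and no reset: what is moved stays moved. The work goes in short steps, each a Python script; the robot and the scene stay as the last script left them, time stands still between calls to the robot, and variables do not carry over. Pictures are saved under pics/ and viewed, and the job is handed in when it is done.

```bash
ls; mkdir -p pics; python3 - <<'E'
from rig import robot
import cv2
s=robot.get_state();print(s['time'],s['ee_pos'],s['opening'],s['force'])
for n in("scene","side","wrist"):
    im=robot.grab_frame(n);cv2.imwrite(f"pics/{n}0.png",im[:,:,::-1]);c=robot.camera_info(n);print(n,{k:(v if not hasattr(v,'tolist') else v.tolist()) for k,v in c.items()})
E
```

```text
pics
0.0 [ 0.24537143 -0.57442183  0.22383459] 0.09407653860510153 [ 0.4648187  -0.14096439  0.18871742]
scene {'fx': 490.1934243069737, 'fy': 490.1934243069737, 'cx': 330.21506886688223, 'cy': 229.2376144257713, 'rvec': [1.5684298989060548, 1.8950866324848081, -0.8407857818084776], 'tvec': [0.06701369973130028, -0.24728599201756474, 1.3114269917920196]}
side {'fx': 455.5126436817607, 'fy': 455.5126436817607, 'cx': 321.18338737562135, 'cy': 239.7981473379979, 'rvec': [0.17536981248666572, -2.6531558277754987, 1.5715434040067855], 'tvec': [0.4623423729295266, 0.09047547918104959, 0.9478491135080241]}
wrist {'fx': 401.5741967900684, 'fy': 401.5741967900684, 'cx': 317.84625741709453, 'cy': 248.69158061599697, 'rvec': [-2.432656445349369, 1.6060132190352063, 0.21240601628085887], 'tvec': [-0.6252918127984496, -0.027634819306585113, 0.39022661917633367]}
```

View pics/scene0.png

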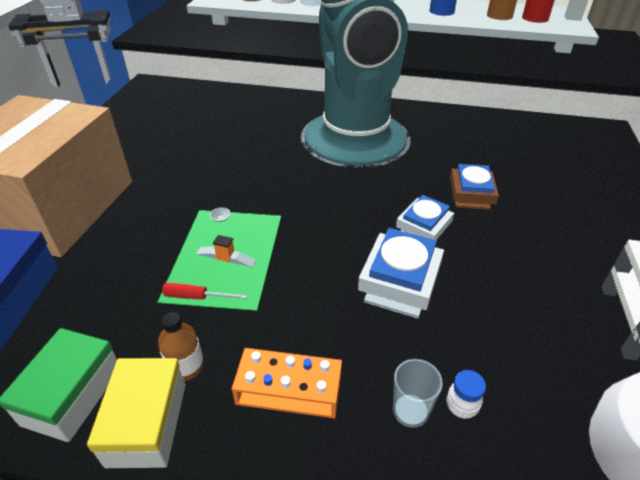

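View pics/side0.png

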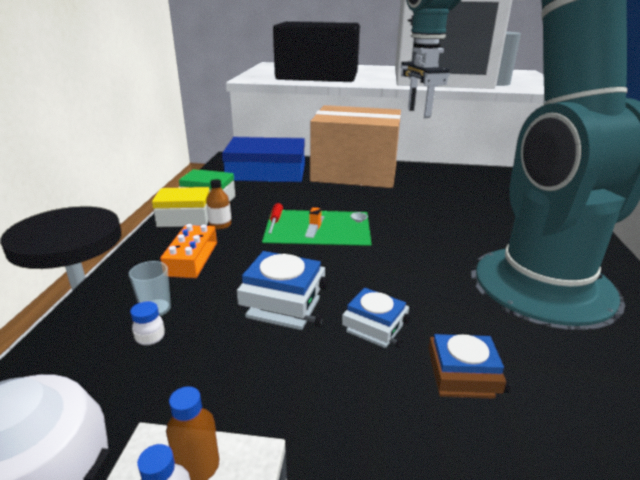

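View pics/wrist0.png

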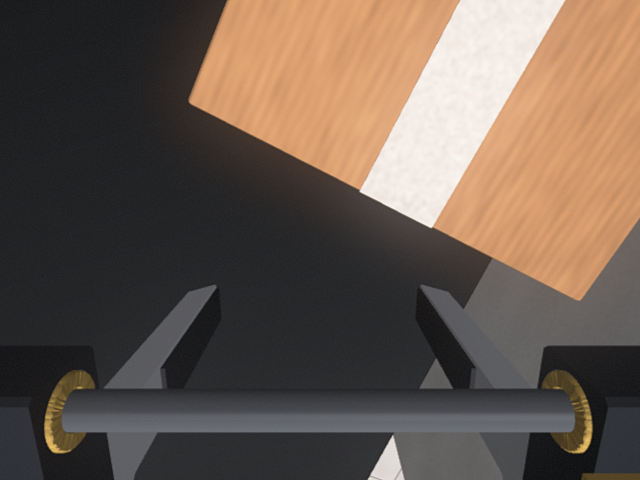

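The larger grey jack is at scene (403,265) and side (282,280). It could be confused with the smaller grey one at scene (427,213), side (377,312), or the brown one at scene (475,180), side (468,355). I'm taking the larger grey. The wedge is at scene (224,248); nothing else looks like it (the tube rack is also orange, but it is at (287,380)).

```bash
cat > h.py <<'E'
import numpy as np, cv2
from rig import robot
def cam(n):
    c=robot.camera_info(n);K=np.array([[c['fx'],0,c['cx']],[0,c['fy'],c['cy']],[0,0,1.]])
    R=cv2.Rodrigues(np.array(c['rvec'],float))[0];return K,R,np.array(c['tvec'],float)
def ray(C,p):
    K,R,t=C;d=R.T@np.linalg.inv(K)@np.array([p[0],p[1],1.]);return -R.T@t,d/np.linalg.norm(d)
def onplane(C,p,z):
    o,d=ray(C,p);return o+d*(z-o[2])/d[2]
def tri(C1,p1,C2,p2):
    P=[C[0]@np.c_[C[1],C[2]] for C in(C1,C2)]
    X=cv2.triangulatePoints(P[0],P[1],np.array(p1,float).reshape(2,1),np.array(p2,float).reshape(2,1))[:,0];return X[:3]/X[3]
def proj(C,X):
    p=C[0]@(C[1]@np.asarray(X)+C[2]);return p[:2]/p[2]
E
python3 - <<'E'
from h import *
S=cam('scene');D=cam('side')
for n,C in(('scene',S),('side',D)): print(n,'cam at',np.round(ray(C,(0,0))[0],3))
a=cv2.imread('pics/scene0.png');b=cv2.imread('pics/side0.png')
def comp(im,box,lo,hi):
    x0,y0,x1,y1=box;h=cv2.cvtColor(im[y0:y1,x0:x1],cv2.COLOR_BGR2HSV)
    m=cv2.inRange(h,lo,hi);n,l,st,ce=cv2.connectedComponentsWithStats(m);i=1+np.argmax(st[1:,4])
    return (l==i).astype(np.uint8)*255,ce[i]+[x0,y0],st[i]
W=((0,0,190),(180,60,255));B=((100,120,60),(130,255,255))
_,p1,s1=comp(a,(370,228,440,290),*W);_,p2,s2=comp(b,(250,250,315,285),*W)
print('plate',p1,s1,p2,s2,tri(S,p1,D,p2))
X=tri(S,p1,D,p2)
def quad(im,box):
    m,p,s=comp(im,box,*B);c=max(cv2.findContours(m,0,1)[0],key=cv2.contourArea);hl=cv2.convexHull(c)
    q=cv2.approxPolyDP(hl,0.03*cv2.arcLength(hl,True),True)[:,0]+[box[0],box[1]];return q
print(quad(a,(355,225,450,295)).tolist());print(quad(b,(235,245,330,300)).tolist())
# mat / wedge / others
G=((50,150,80),(75,255,255))
m,_,_=comp(a,(150,195,295,320),*G);c=max(cv2.findContours(m,0,1)[0],key=cv2.contourArea)
q=cv2.approxPolyDP(c,0.03*cv2.arcLength(c,True),True)[:,0]+[150,195]
for v in q: print('mat',v,np.round(onplane(S,v,.003),3))
for nm,im,bx in(('s',a,(350,220,450,320)),('d',b,(225,240,335,335))):
    x0,y0,x1,y1=bx;cv2.imwrite(f'pics/jack_{nm}.png',cv2.resize(im[y0:y1,x0:x1],None,fx=6,fy=6,interpolation=2)[:600,:800])
cv2.imwrite('pics/mat_s.png',cv2.resize(a[200:320,155:290],None,fx=5,fy=5,interpolation=2))
E
```

```text
scene cam at [1.141 0.132 0.683]
side cam at [0.367 0.84  0.53 ]
plate [404.01044177 252.89558233] [  11    8   47   35 1245] [281.93348624 266.07683486] [ 10   4  44  25 872] [0.5188233  0.15581071 0.09218086]
[[388, 227], [436, 240], [419, 290], [370, 276]]
[[242, 273], [262, 250], [321, 263], [303, 294], [243, 282]]
mat [168 279] [ 0.581 -0.269  0.003]
mat [245 287] [ 0.572 -0.122  0.003]
mat [187 255] [ 0.514 -0.26   0.003]
```

View pics/jack_d.png

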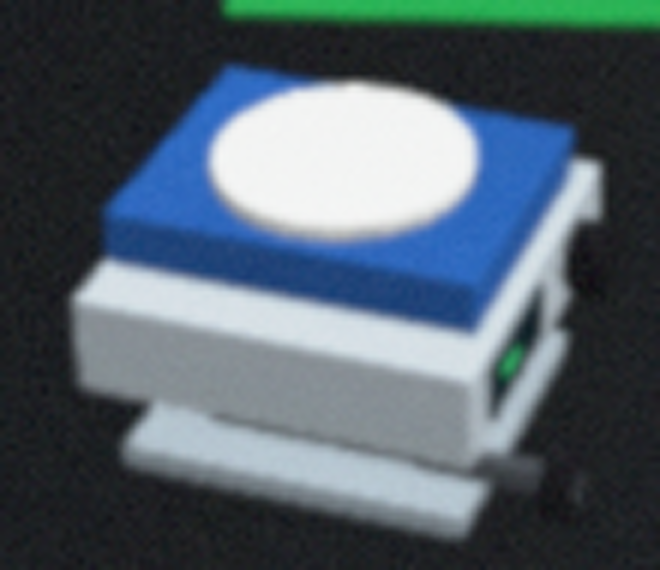

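View pics/mat_s.png

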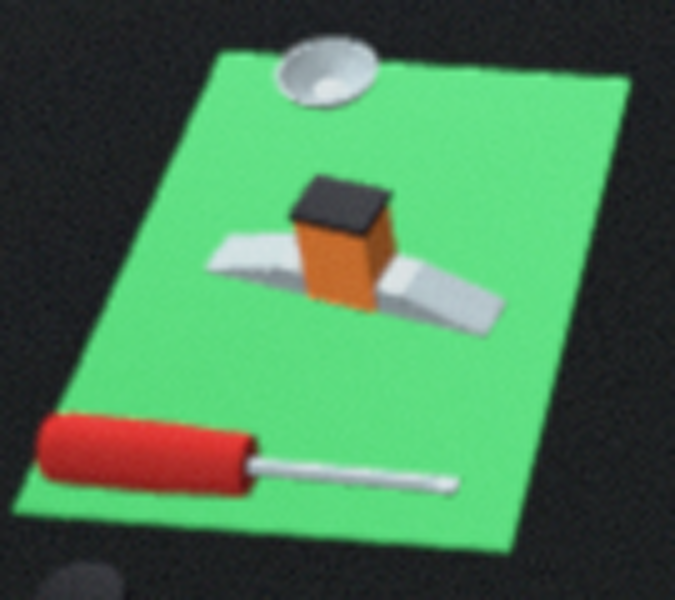

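View pics/jack_s.png

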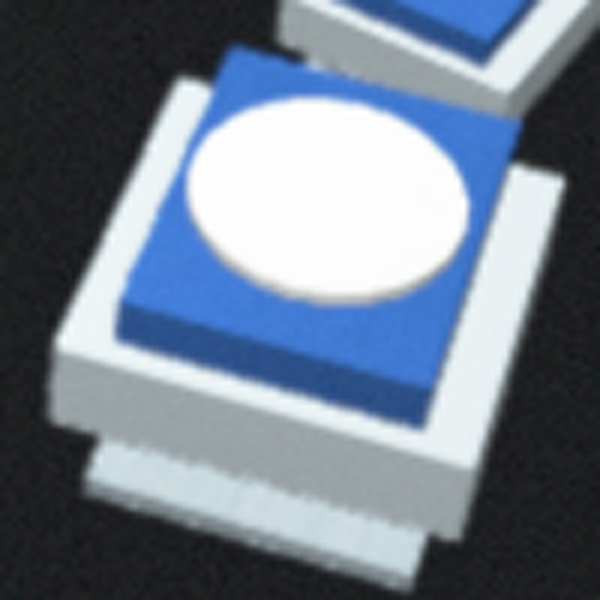

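```bash
python3 - <<'E'
from h import *
S=cam('scene');D=cam('side')
s6=lambda p:(p[0]/6+350-.5,p[1]/6+220-.5); d6=lambda p:(p[0]/6+225-.5,p[1]/6+240-.5); m5=lambda p:(p[0]/5+155-.5,p[1]/5+200-.5)
# order: correspond: far-left scene(-x,-y) etc
sc=[(237,45),(522,122),(437,390),(128,297)]
sd=[(577,127),(475,285),(105,210),(230,65)]
for i in range(4): print('S',np.round(onplane(S,s6(sc[i]),.086),4),'D',np.round(onplane(D,d6(sd[i]),.086),4),'tri',np.round(tri(S,s6(sc[i]),D,d6(sd[i])),4))
T=[onplane(S,m5(p),.051) for p in[(318,176),(392,190),(366,235),(290,220)]];print('htop',np.round(T,4),np.mean(T,0))
for p in[(207,268),(225,235),(490,335),(505,300)]: print('tip',np.round(onplane(S,m5(p),.004),4))
for p in[(220,52),(630,78),(512,552),(12,513)]: print('mat',np.round(onplane(S,m5(p),.003),4))
for p in[(327,75)]: print('dish',np.round(onplane(S,m5(p),.014),4))
for p in[(40,455),(250,465),(460,485)]: print('scr',np.round(onplane(S,m5(p),.01),4))
E
```

```text
S [0.4486 0.1238 0.086 ] D [0.4533 0.1174 0.086 ] tri [0.4527 0.1238 0.0898]
S [0.4668 0.2112 0.086 ] D [0.4712 0.2068 0.086 ] tri [0.4704 0.2109 0.089 ]
S [0.5807 0.1906 0.086 ] D [0.5853 0.1841 0.086 ] tri [0.5837 0.1901 0.0897]
S [0.5621 0.1037 0.086 ] D [0.569  0.0955 0.086 ] tri [0.5668 0.1039 0.0909]
htop [[ 0.4946 -0.1959  0.051 ]
 [ 0.4967 -0.1656  0.051 ]
 [ 0.5222 -0.167   0.051 ]
 [ 0.52   -0.1976  0.051 ]] [ 0.50837596 -0.18151502  0.051     ]
tip [ 0.5064 -0.2442  0.004 ]
tip [ 0.4872 -0.2443  0.004 ]
tip [ 0.52   -0.1242  0.004 ]
tip [ 0.5007 -0.1241  0.004 ]
mat [ 0.3773 -0.2905  0.003 ]
mat [ 0.3593 -0.1112  0.003 ]
mat [ 0.6196 -0.0854  0.003 ]
mat [ 0.6367 -0.2649  0.003 ]
dish [ 0.3953 -0.2336  0.014 ]
scr [ 0.6147 -0.2628  0.01  ]
scr [ 0.6047 -0.1871  0.01  ]
scr [ 0.5992 -0.1103  0.01  ]
```

```bash
python3 - <<'E'
from h import *
S=cam('scene');D=cam('side')
for p in[(311,180),(395,185)]: print('box base',np.round(onplane(D,p,0),3))
for p in[(311,124),(400,128)]: 
  for z in(.12,.16,.2): print('box top',z,np.round(onplane(D,p,z),3))
print('box base S',np.round(onplane(S,(53,252),0),3),np.round(onplane(S,(131,185),0),3))
for p in[(427,213)]: print('small',np.round(onplane(S,p,.05),3))
print(np.round(robot.get_state()['tool_rot'],3))
def R(a): # tool z down, tool y at heading a
    y=np.array([np.cos(a),np.sin(a),0]);z=np.array([0,0,-1.]);return np.c_[np.cross(y,z),y,z]
for s in(0,np.pi):
  for P,a in(((.508,-.1815,.2),-4.5),((.508,-.1815,.03),-4.5),((.538,.2655,.1),-10.3),((.499,.049,.1),-10.3)):
    q=robot.ik(np.array(P),R(np.radians(a)+s));print(s,P,None if q is None else np.round(q,2))
E
```

```text
box base [ 0.562 -0.505  0.   ]
box base [ 0.298 -0.504  0.   ]
box top 0.12 [ 0.594 -0.727  0.12 ]
box top 0.16 [ 0.572 -0.574  0.16 ]
box top 0.2 [ 0.55  -0.421  0.2  ]
box top 0.12 [ 0.288 -0.727  0.12 ]
box top 0.16 [ 0.296 -0.574  0.16 ]
box top 0.2 [ 0.303 -0.421  0.2  ]
box base S [ 0.554 -0.523  0.   ] [ 0.319 -0.479  0.   ]
small [0.348 0.195 0.05 ]
[[ 0.92   0.393 -0.   ]
 [ 0.393 -0.92   0.001]
 [-0.    -0.001 -1.   ]]
0 (0.508, -0.1815, 0.2) [ 0.66  0.32 -0.45  1.84  0.16  1.01  0.06]
0 (0.508, -0.1815, 0.03) [ 0.63  0.57 -0.42  1.95  0.36  0.69 -0.1 ]
0 (0.538, 0.2655, 0.1) [ 0.23  0.78 -1.06  1.75  0.77  1.08 -1.28]
0 (0.499, 0.049, 0.1) [ 0.36  0.44 -0.62  2.01  0.35  0.81 -0.65]
3.141592653589793 (0.508, -0.1815, 0.2) [-0.54  0.49  1.09  1.88 -0.49  1.07 -2.48]
3.141592653589793 (0.508, -0.1815, 0.03) [ 0.14  0.54  0.19  1.97 -0.16  0.65 -2.79]
3.141592653589793 (0.538, 0.2655, 0.1) [ 0.24  0.8  -1.09  1.75  0.79  1.1   1.85]
3.141592653589793 (0.499, 0.049, 0.1) [ 0.69  0.62 -1.08  2.    0.69  0.95  2.21]
```

```bash
cat >> h.py <<'E'
def Rt(a):
    y=np.array([np.cos(a),np.sin(a),0]);z=np.array([0,0,-1.]);return np.c_[np.cross(y,z),y,z]
def st(tag=''):
    s=robot.get_state();print(tag,'t%.2f'%s['time'],np.round(s['ee_pos'],4),'F',np.round(s['force'],1),'M',np.round(s['moment'],2),'op%.4f'%s['opening']);return s
E
python3 - <<'E'
from h import *
robot.move_linear([.25,-.46,.28],velocity=.2);st()
robot.move_ptp([.505,-.1815,.17],Rt(np.radians(-5)));st()
C=cam('wrist');im=robot.grab_frame('wrist');cv2.imwrite('pics/w1.png',im[:,:,::-1]);np.savez('w1.npz',K=C[0],R=C[1],t=C[2]);st()
E
```

```text
t0.94 [ 0.2497 -0.4606  0.2796] F [-0.7  0.2 -0.2] M [-0.03 -0.01 -0.  ] op0.0939
 t2.40 [ 0.5046 -0.1831  0.1703] F [ 0.  -0.1  0.1] M [-0.04 -0.08  0.04] op0.0942
 t2.45 [ 0.5046 -0.1831  0.1703] F [-0.5  0.9 -0.3] M [-0.06 -0.11 -0.04] op0.0942
```

View pics/w1.png

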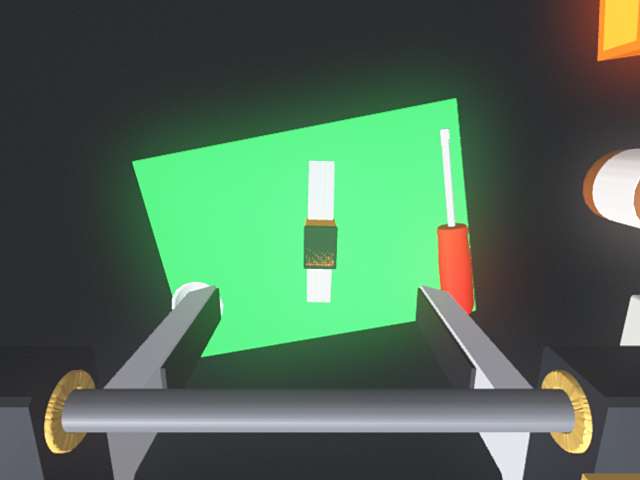

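```bash
python3 - <<'E'
from h import *
z=np.load('w1.npz');C=(z['K'],z['R'],z['t'])
print('cam',ray(C,(0,0))[0])
im=cv2.imread('pics/w1.png');cv2.imwrite('pics/w1c.png',cv2.resize(im[150:310,270:370],None,fx=3.7,fy=3.7,interpolation=2))
a=onplane(C,(321.8,161),.0045);b=onplane(C,(318,302),.0045);print(a,b,np.linalg.norm(a-b),(a+b)/2,np.degrees(np.arctan2(*(a-b)[1::-1])))
T=[onplane(C,p,.051) for p in[(305,227),(337,227),(336.5,268.5),(304.5,268.5)]];print(np.round(T,4),np.mean(T,0))
for p in[(133,161),(457,98),(476,310),(203,357)]:print('mat',np.round(onplane(C,p,.003),4))
E
```

```text
cam [ 0.51101205 -0.10876246  0.33011141]
[ 0.51272263 -0.12484937  0.0045    ] [ 0.49888516 -0.2442252   0.0045    ] 0.12017514192353745 [ 0.5058039  -0.18453728  0.0045    ] 83.38805912628413
[[ 0.4966 -0.1671  0.051 ]
 [ 0.5192 -0.1692  0.051 ]
 [ 0.5164 -0.1999  0.051 ]
 [ 0.4932 -0.1978  0.051 ]] [ 0.50634798 -0.18351257  0.051     ]
mat [ 0.3629 -0.1113  0.003 ]
mat [ 0.62   -0.0872  0.003 ]
mat [ 0.6366 -0.2649  0.003 ]
mat [ 0.3898 -0.2889  0.003 ]
```

View pics/w1c.png

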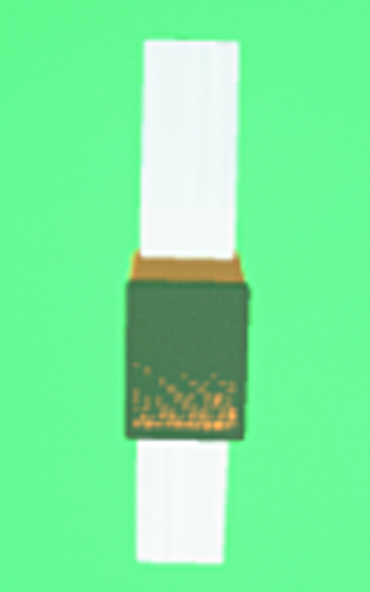

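```bash
python3 - <<'E'
from h import *
R=Rt(np.radians(-6.6))
robot.move_linear([.506,-.1842,.033],velocity=.12,frame=R,threshold=8);st()
robot.gripper_to(.0);st('grip')
robot.move_linear([.506,-.1842,.083],velocity=.1);st('up')
im=robot.grab_frame('wrist');cv2.imwrite('pics/w2.png',im[:,:,::-1])
E
```

```text
t3.74 [ 0.5064 -0.1843  0.0336] F [ 0.7 -0.5 -0.1] M [-0.01 -0.    0.04] op0.0938
grip t4.82 [ 0.506  -0.1842  0.033 ] F [ 0.2 -0.5 -0.8] M [-0.03 -0.1   0.06] op0.0235
up t5.47 [ 0.5058 -0.1843  0.0827] F [ 0.   0.5 -1.1] M [-0.04 -0.1   0.01] op0.0240
```

View pics/w2.png

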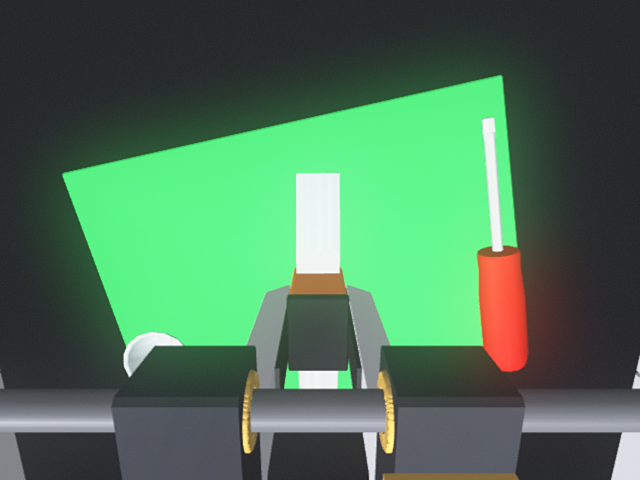

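```bash
python3 - <<'E'
from h import *
robot.move_linear([.498,.03,.20],velocity=.25,frame=Rt(np.radians(-10.5)));st()
C=cam('wrist');im=robot.grab_frame('wrist');cv2.imwrite('pics/w3.png',im[:,:,::-1]);np.savez('w3.npz',K=C[0],R=C[1],t=C[2]);st()
E
```

```text
t6.64 [0.4977 0.0289 0.1993] F [ 0.6  0.1 -1.5] M [-0.03 -0.1  -0.07] op0.0239
 t6.69 [0.4977 0.0288 0.1993] F [-0.1 -0.6 -1.2] M [-0.07 -0.09  0.03] op0.0239
```

View pics/w3.png

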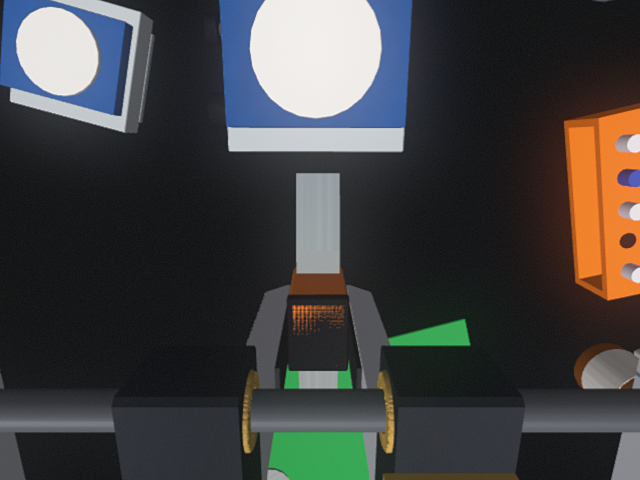

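```bash
python3 - <<'E'
from h import *
z=np.load('w3.npz');C=(z['K'],z['R'],z['t'])
im=cv2.imread('pics/w3.png')
h=cv2.cvtColor(im,cv2.COLOR_BGR2HSV);m=cv2.inRange(h,(100,120,60),(130,255,255))[:, 200:430]
for r in(100,110,120,125): 
    x=np.where(m[r])[0]+200;print(r,x.min(),x.max(),end=' ; ')
print([np.where(m[:,c-200])[0].max() for c in(240,280,320,360,400)])
for zt in(.084,.088,.092):
    a=onplane(C,(226,127.5),zt);b=onplane(C,(407,127.5),zt);H=zt-.021
    c=onplane(C,(229,152),H);d=onplane(C,(403.5,152),H)
    print(zt,np.round(a,4),np.round(b,4),'len%.4f'%np.linalg.norm(a-b),'mid',np.round((a+b)/2,4),'yaw%.2f'%np.degrees(np.arctan2(*(b-a)[1::-1])),'ledge len%.4f'%np.linalg.norm(c-d),'mid',np.round((c+d)/2,4))
cv2.imwrite('pics/w3c.png',cv2.resize(im[90:170,205:425],None,fx=3.6,fy=3.6,interpolation=2))
E
```

```text
100 225 406 ; 110 225 406 ; 120 226 405 ; 125 226 405 ; [np.int64(126), np.int64(126), np.int64(126), np.int64(126), np.int64(126)]
0.084 [0.4532 0.1213 0.084 ] [0.57   0.0996 0.084 ] len0.1188 mid [0.5116 0.1105 0.084 ] yaw-10.57 ledge len0.1252 mid [0.5084 0.0946 0.063 ]
0.088 [0.4541 0.1211 0.088 ] [0.5691 0.0996 0.088 ] len0.1171 mid [0.5116 0.1103 0.088 ] yaw-10.57 ledge len0.1235 mid [0.5084 0.0947 0.067 ]
0.092 [0.4549 0.1208 0.092 ] [0.5683 0.0996 0.092 ] len0.1153 mid [0.5116 0.1102 0.092 ] yaw-10.57 ledge len0.1218 mid [0.5084 0.0948 0.071 ]
```

View pics/w3c.png

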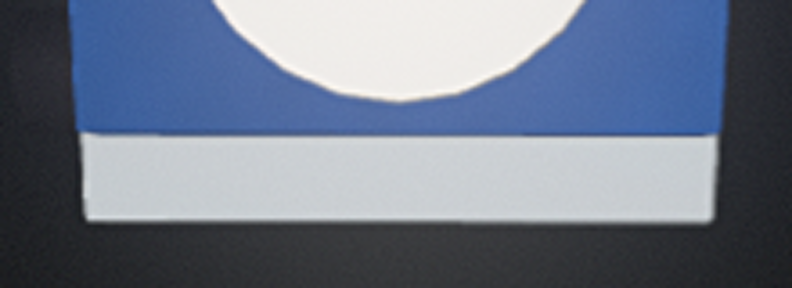

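```bash
cat >> h.py <<'E'
YD=np.array([-np.sin(np.radians(-10.57)),np.cos(np.radians(-10.57)),0]);RJ=Rt(np.radians(-10.57))
ER=np.array([.5116,.1106,0]);EL=ER+.09*YD
def pos(side,d,z): # d = tip insertion past the cover edge (m)
    p=ER-(.06-d)*YD if side=='R' else EL+(.06-d)*YD
    return [p[0],p[1],z]
def dins(side,p):
    p=np.array(p)*[1,1,0]; return (.06+(p-ER)@YD) if side=='R' else (.06-(p-EL)@YD)
def avg(n=5):
    P=[];F=[]
    for _ in range(n):
        s=robot.get_state();P.append(s['ee_pos']);F.append(s['force']);robot.pause(.02)
    return np.mean(P,0),np.mean(F,0)
E
python3 - <<'E'
from h import *
robot.move_linear(pos('R',-.006,.108),velocity=.12,frame=RJ)
p,f=avg();print(p,f)
hit=robot.move_linear(pos('R',-.006,.090),velocity=.012,threshold=3);st(hit)
p,f=avg();print(p,f,'H est',p[2]-.030)
im=robot.grab_frame('wrist');cv2.imwrite('pics/w4.png',im[:,:,::-1])
E
```

```text
[0.49992615 0.04560431 0.10864281] [ 0.08376611 -0.23745601 -1.28072534]
True t8.62 [0.4994 0.0456 0.0971] F [-0.3 -0.6  4.3] M [-0.02 -0.14 -0.02] op0.0242
[0.49938031 0.04562427 0.09711472] [ 0.04984944 -0.7745224   3.19497005] H est 0.06711472040920437
```

View pics/w4.png

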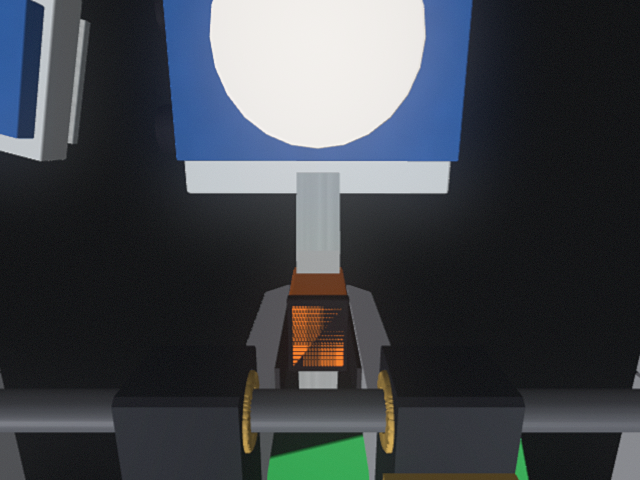

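```bash
python3 - <<'E'
from h import *
robot.move_linear(pos('R',-.006,.0976),velocity=.01)
p,f=avg();print(p,f)
hit=robot.move_linear(pos('R',.012,.0976),velocity=.012,threshold=3.5)
p,f=avg(4);print(hit,p,f,'d',dins('R',p));st()
E
```

```text
[0.49927836 0.04571746 0.0974375 ] [ 0.04490758 -0.08708899 -0.93629928]
True [0.50173319 0.0590584  0.09722819] [1.2251856  0.77905038 2.43764001] d 0.0075230469163287544
 t10.22 [0.5017 0.059  0.0972] F [0.8 1.3 2.9] M [ 0.28 -0.42 -0.03] op0.0242
```

```bash
python3 - <<'E'
from h import *
p,f=avg(3)
d=dins('R',p)
robot.move_linear(pos('R',d,.0981),velocity=.01)
p,f=avg(4);print(p,f,dins('R',p))
hit=robot.move_linear(pos('R',.012,.0981),velocity=.012,threshold=3.5)
p,f=avg(4);print(hit,p,f,'d',dins('R',p));st()
E
```

```text
[0.50170597 0.05889203 0.09788638] [-0.06856933  0.76074998 -3.47059942] 0.007354508630982019
True [0.50138745 0.05929253 0.09746128] [-0.52641071 -0.03775966 -1.29149378] d 0.007689781363638855
 t10.90 [0.5013 0.0593 0.0974] F [ 0.5 -0.1 -1.3] M [-0.04 -0.14  0.01] op0.0240
```

```bash
python3 - <<'E'
from h import *
for d in(.0125,.0185):
    hit=robot.move_linear(pos('R',d,.0977),velocity=.012,threshold=14)
    s=st(hit);print(dins('R',s['ee_pos']))
p,f=avg(4);print(p,f,dins('R',p))
im=robot.grab_frame('wrist');cv2.imwrite('pics/w5.png',im[:,:,::-1])
im=robot.grab_frame('side');cv2.imwrite('pics/s5.png',cv2.resize(im[200:360,210:350,::-1],None,fx=4,fy=3.7,interpolation=2))
E
```

```text
False t11.46 [0.5025 0.0623 0.0975] F [-2.5 -9.8  3.6] M [-2.49  0.56  0.03] op0.0240
0.010896208118017676
False t12.11 [0.5037 0.0682 0.0975] F [ -1.9 -10.1   2.4] M [-2.54  0.41  0.01] op0.0239
0.0169004150166144
[0.50368788 0.068231   0.0975058 ] [ -1.4730945  -10.1645494    1.75992445] 0.016898566140340757
```

View pics/s5.png

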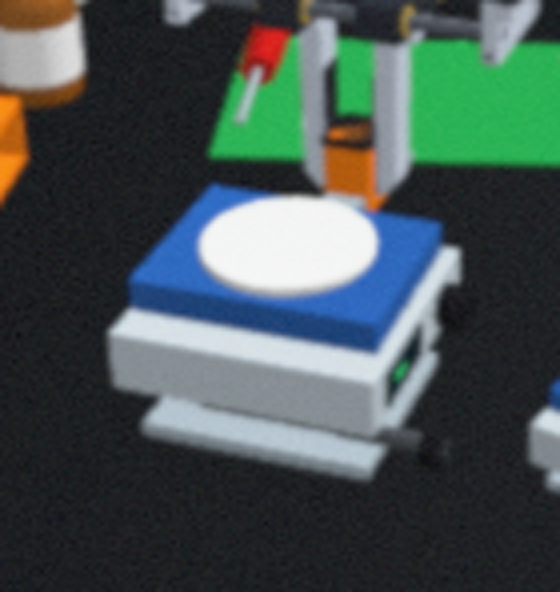

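View pics/w5.png

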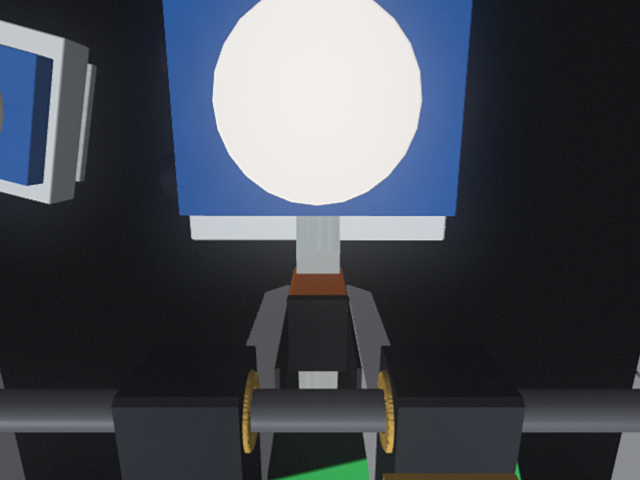

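```bash
python3 - <<'E'
from h import *
robot.move_linear(pos('R',-.014,.0977),velocity=.06);st('out')
robot.move_linear(pos('R',-.014,.152),velocity=.15)
im=robot.grab_frame('wrist');cv2.imwrite('pics/w6.png',im[:,:,::-1]);C=cam('wrist');np.savez('w6.npz',K=C[0],R=C[1],t=C[2])
robot.move_linear(pos('L',-.010,.152),velocity=.18);st()
robot.move_linear(pos('L',-.007,.102),velocity=.1)
p,f=avg(4);print(p,f)
hit=robot.move_linear(pos('L',-.007,.090),velocity=.010,threshold=3)
p,f=avg(4);print(hit,p,f,dins('L',p));st()
E
```

```text
out t12.97 [0.4981 0.038  0.0978] F [-0.6  0.2 -1. ] M [-0.03 -0.12 -0.  ] op0.0242
 t14.97 [0.5411 0.2669 0.152 ] F [0.5 0.1 0.1] M [-0.02 -0.09  0.01] op0.0238
[0.54062348 0.26516218 0.1024393 ] [ 0.27686481 -0.04064    -1.13004389]
True [0.54044629 0.26506399 0.09727974] [0.28778024 0.8169473  4.31606506] -0.007134440464717659
 t16.38 [0.5404 0.2651 0.0973] F [0.8 0.6 5.5] M [-0.08 -0.24  0.02] op0.0240
```

View pics/w6.png

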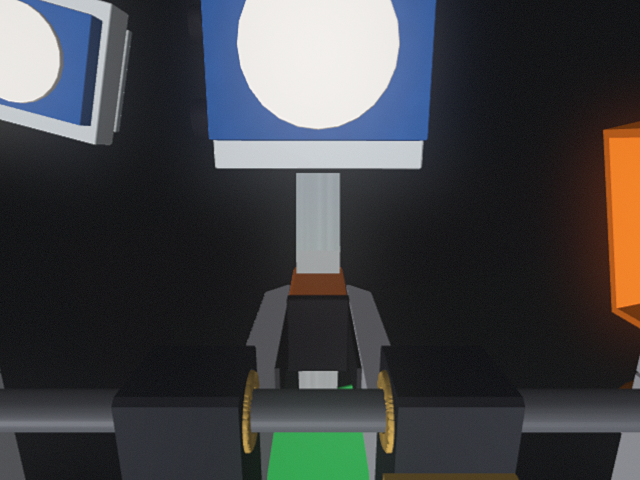

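```bash
python3 - <<'E'
from h import *
robot.move_linear(pos('L',-.007,.0979),velocity=.01)
p,f=avg();print(p,f)
hit=robot.move_linear(pos('L',.013,.0979),velocity=.010,threshold=3.5)
s=st(hit);p,f=avg(4);print(p,f,'d',dins('L',p))
hit=robot.move_linear(pos('L',.013,.0979),velocity=.010,threshold=8)
s=st(hit);p,f=avg(4);print(p,f,'d',dins('L',p))
E
```

```text
[0.5402276  0.2647741  0.09765873] [-1.62870228e-01 -6.45698762e-04 -1.32091286e+00]
True t17.95 [0.5378 0.2527 0.0975] F [ 0.9  1.2 -1.7] M [ 0.02 -0.15 -0.04] op0.0238
[0.53781184 0.25274449 0.09742276] [ 0.82514427  0.97303541 -0.12897779] d 0.005459267914593592
True t18.43 [0.5374 0.2514 0.0974] F [0.9 0.6 1.7] M [ 0.1  -0.37  0.04] op0.0237
[0.5373756  0.25134536 0.09742249] [0.76747516 0.84763954 2.0212216 ] d 0.006914685189016695
```

```bash
python3 - <<'E'
from h import *
for d in(.013,.020,.0271):
    hit=robot.move_linear(pos('L',d,.0978),velocity=.012,threshold=17)
    s=st(hit);print(dins('L',s['ee_pos']))
    if hit: break
p,f=avg(4);print(p,f,dins('L',p))
im=robot.grab_frame('side');cv2.imwrite('pics/s7.png',cv2.resize(im[200:360,210:350,::-1],None,fx=4,fy=3.7,interpolation=2))
E
```

```text
False t19.16 [0.5364 0.2463 0.0976] F [ 2.3  6.1 -2.8] M [ 1.78 -0.44 -0.  ] op0.0241
0.01209386766708228
False t19.89 [0.5351 0.2393 0.0976] F [ 0.9  7.5 -3.2] M [ 1.69 -0.44  0.04] op0.0238
0.019134373824316514
False t20.63 [0.5338 0.2323 0.0976] F [ 0.7  6.5 -3.7] M [ 1.6  -0.42  0.05] op0.0239
0.02629299943649574
[0.53379893 0.23229647 0.09759729] [ 1.52468319  6.4751765  -2.80982193] 0.026296440096645175
```

View pics/s7.png

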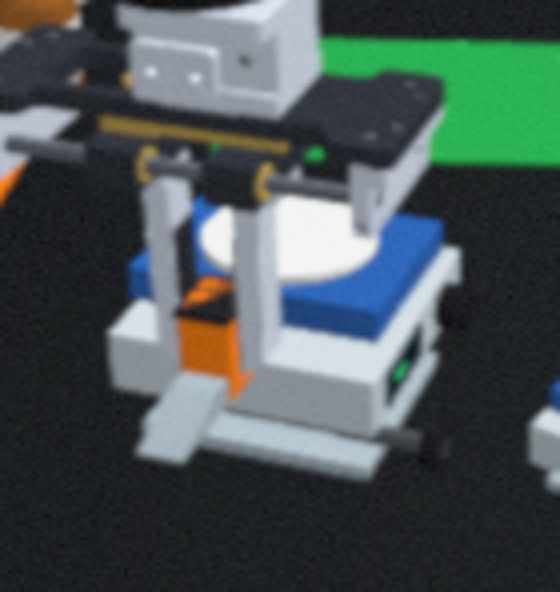

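```bash
python3 - <<'E'
from h import *
robot.move_linear(pos('L',-.014,.0978),velocity=.06);st('out')
robot.move_linear(pos('L',-.014,.156),velocity=.15)
robot.move_linear(pos('R',-.012,.156),velocity=.18);st()
im=robot.grab_frame('side');cv2.imwrite('pics/s8.png',im[:,:,::-1]);
cv2.imwrite('pics/s8c.png',cv2.resize(im[240:335,225:335,::-1],None,fx=6,fy=6,interpolation=2))
robot.move_linear(pos('R',-.007,.102),velocity=.1)
robot.move_linear(pos('R',-.007,.0978),velocity=.01,threshold=3)
p,f=avg(4);print(p,f)
E
```

```text
out t21.58 [0.5417 0.2715 0.0977] F [ 0.5 -0.9 -0.5] M [ 0.   -0.07  0.03] op0.0241
 t23.58 [0.4984 0.0407 0.156 ] F [ 0.8  0.3 -0.9] M [-0.02 -0.08 -0.01] op0.0237
[0.49934192 0.04472631 0.09784254] [ 0.13101098  0.18077545 -1.16709616]
```

View pics/s8c.png

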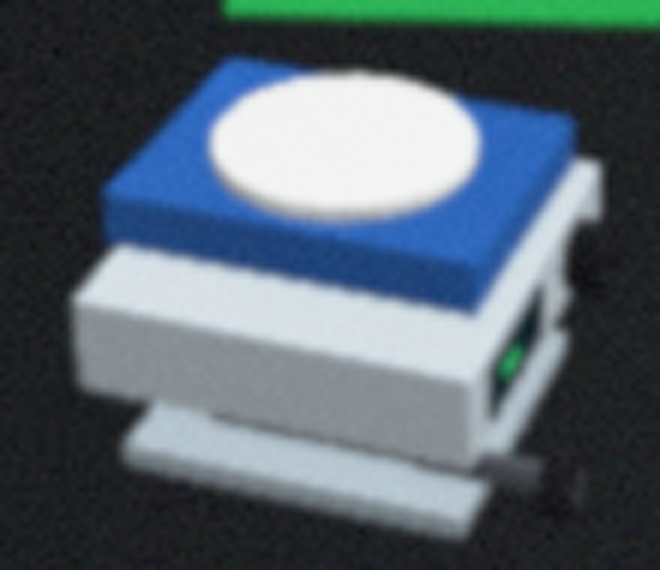

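```bash
python3 - <<'E'
from h import *
D=cam('side')
for X in([.4704,.2075,.088],[.5837,.187,.088],[.453,.12,.088],[.567,.1,.088]):
    for l in(.003,.006,.007,.008): print(l,np.round((proj(D,np.array(X)+[0,0,l])-proj(D,X))*6,1),end=' ')
    print()
A=cv2.imread('pics/side0.png')[:,:,:];B=cv2.imread('pics/s8.png')
g=[cv2.cvtColor(i,cv2.COLOR_BGR2GRAY).astype(np.float32) for i in(A,B)]
g=[cv2.GaussianBlur(i,(0,0),1) for i in g]
# lower edge of blue cover on left face: blue->light, per column
for c in(250,260,270,280,290,300):
    r=[]
    for i in g:
        dd=np.diff(i[262:300,c]);k=int(np.argmax(dd));y=dd[k-1:k+2];r.append(262+k+.5+.5*(y[0]-y[2])/(y[0]-2*y[1]+y[2]))
    print(c,np.round(r,2),round(r[0]-r[1],2))
E
```

```text
0.003 [-0.1 -8.8] 0.006 [ -0.1 -17.6] 0.007 [ -0.1 -20.6] 0.008 [ -0.2 -23.5] 
0.003 [-0.7 -8.6] 0.006 [ -1.5 -17.2] 0.007 [ -1.7 -20.1] 0.008 [ -1.9 -23. ] 
0.003 [ 0.1 -8.3] 0.006 [  0.2 -16.6] 0.007 [  0.3 -19.4] 0.008 [  0.3 -22.1] 
0.003 [-0.5 -8.1] 0.006 [ -0.9 -16.2] 0.007 [ -1.1 -18.9] 0.008 [ -1.2 -21.7] 
250 [284.47 281.39] 3.08
260 [286.5  283.38] 3.12
270 [288.51 285.37] 3.14
280 [290.5  287.37] 3.14
290 [292.5  289.38] 3.12
300 [294.51 291.36] 3.15
```

```bash
python3 - <<'E'
from h import *
robot.move_linear(pos('R',.012,.0978),velocity=.03,threshold=5);st()
for d in(.020,.0295):
    hit=robot.move_linear(pos('R',d,.0978),velocity=.012,threshold=17)
    s=st(hit);print(dins('R',s['ee_pos']))
    if hit: break
p,f=avg(4);print(p,f,dins('R',p))
im=robot.grab_frame('wrist');cv2.imwrite('pics/w9.png',im[:,:,::-1])
B=robot.grab_frame('side')[:,:,::-1];cv2.imwrite('pics/s9.png',B)
E
python3 - <<'E'
import sys;sys.path.insert(0,'.')
import os;os.chdir('.')
from h import *
A=cv2.imread('pics/s8.png');B=cv2.imread('pics/s9.png');cv2.imwrite('pics/s9c.png',cv2.resize(B[240:335,225:335],None,fx=6,fy=6,interpolation=2))
g=[cv2.GaussianBlur(cv2.cvtColor(cv2.imread('pics/'+n),cv2.COLOR_BGR2GRAY).astype(np.float32),(0,0),1) for n in('side0.png','s8.png','s9.png')]
# back (right) top edge: dark -> blue ; cover columns, in scene also left lower edge
for c in(266,272,300,306,312,318):
    r=[]
    for i in g:
        dd=np.diff(i[244:268,c]);k=int(np.argmax(dd));y=dd[k-1:k+2];r.append(244+k+.5+.5*(y[0]-y[2])/(y[0]-2*y[1]+y[2]))
    print(c,np.round(r,2))
E
```

```text
t25.74 [0.5028 0.0633 0.0978] F [-0.3  0.6 -0.6] M [-0.05 -0.08 -0.01] op0.0242
False t26.56 [0.5039 0.0697 0.0976] F [ -2.  -11.3   1.5] M [-2.5   0.47  0.05] op0.0239
0.018394820603580803
False t27.50 [0.5057 0.0792 0.0976] F [-0.9 -9.4  0.3] M [-2.28  0.36  0.02] op0.0239
0.0280065852387743
[0.50567481 0.07917867 0.09757793] [-2.22892346 -9.59520545 -0.0142143 ] 0.028024943068317168
266 [257.58 255.22 254.14]
272 [254.63 252.69 251.59]
300 [257.53 255.69 255.16]
306 [258.32 256.7  256.48]
312 [259.45 257.75 256.27]Traceback (most recent call last):
  File "<stdin>", line 10, in <module>
IndexError: index 2 is out of bounds for axis 0 with size 2
```

View pics/s9c.png

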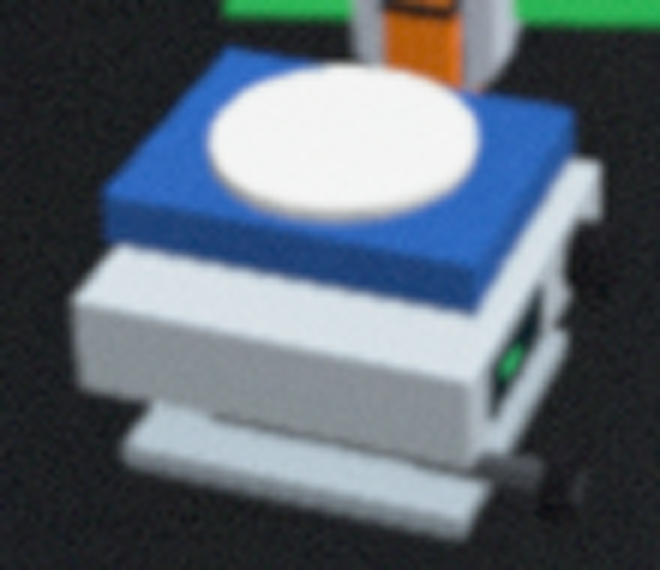

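```bash
python3 - <<'E'
from h import *
hit=robot.move_linear(pos('R',.0314,.0978),velocity=.006,threshold=8)
p,f=avg(4);print(hit,p,f,dins('R',p))
robot.move_linear(pos('R',-.014,.0978),velocity=.06);st('out')
robot.move_linear(pos('R',-.014,.156),velocity=.15)
robot.move_linear(pos('L',-.012,.156),velocity=.18);st()
robot.move_linear(pos('L',-.007,.102),velocity=.1)
robot.move_linear(pos('L',-.007,.0978),velocity=.01,threshold=3)
p,f=avg(4);print(p,f)
if not robot.move_linear(pos('L',.018,.0978),velocity=.03,threshold=5):
    for d in(.024,.0295):
        hit=robot.move_linear(pos('L',d,.0978),velocity=.010,threshold=14)
        s=st(hit);print(dins('L',s['ee_pos']))
        if hit: break
else: print('early hit')
p,f=avg(4);print(p,f,dins('L',p))
E
```

```text
False [0.50602799 0.08107173 0.0975713 ] [-1.30940182 -9.4609478  -0.02861141] 0.029950667093801342
out t29.11 [0.4981 0.0382 0.0978] F [ 0.3 -0.1 -0.6] M [ 0.01 -0.07 -0.01] op0.0239
 t31.11 [0.5415 0.2688 0.156 ] F [-0.7  0.4 -1.7] M [-0.01 -0.04 -0.  ] op0.0239
[0.54041896 0.2649471  0.09782507] [-0.00982323  0.02765769 -1.31436553]
False t34.17 [0.5347 0.2345 0.0978] F [ 0.5 -0.5 -1. ] M [-0.01 -0.08 -0.01] op0.0234
0.023942864189906404
False t34.87 [0.5336 0.2297 0.0977] F [ 1.   5.  -5.1] M [ 1.35 -0.29  0.01] op0.0234
0.02890485427329436
[0.53359887 0.22967792 0.09773873] [ 0.91156041  5.02250628 -5.30794414] 0.02890725057912854
```

```bash
python3 - <<'E'
from h import *
robot.move_linear(pos('L',-.014,.0978),velocity=.06);st('out')
robot.move_linear(pos('L',-.014,.16),velocity=.15)
robot.move_linear(pos('R',-.012,.16),velocity=.2);st()
robot.move_linear([.506,-.1842,.10],velocity=.2,frame=Rt(np.radians(-6.6)))
for n in('side','scene'): cv2.imwrite(f'pics/{n}10.png',robot.grab_frame(n)[:,:,::-1])
s=st()
E
python3 - <<'E'
import os;os.chdir('.')
from h import *
B=cv2.imread('pics/side10.png');cv2.imwrite('pics/s10c.png',cv2.resize(B[240:335,225:335],None,fx=6,fy=6,interpolation=2))
g=[cv2.GaussianBlur(cv2.cvtColor(cv2.imread('pics/'+n),cv2.COLOR_BGR2GRAY).astype(np.float32),(0,0),1) for n in('side0.png','s8.png','side10.png')]
def edge(i,c,a,b):
    dd=np.diff(i[a:b,c]);k=int(np.clip(np.argmax(dd),1,len(dd)-2));y=dd[k-1:k+2];return a+k+.5+.5*(y[0]-y[2])/(y[0]-2*y[1]+y[2])
for c in(250,270,290,300): print('L',c,[round(edge(i,c,262,300),2) for i in g])
# blue mask top boundary on right edge
for c in(264,268,304,308,312,316):
    o=[]
    for n in('side0.png','s8.png','side10.png'):
        bl=cv2.imread('pics/'+n)[:,:,0].astype(float);col=cv2.GaussianBlur(bl,(0,0),.7)[242:268,c];k=np.where(col>110)[0][0];o.append(round(242+k-1+(110-col[k-1])/(col[k]-col[k-1]),2))
    print('R',c,o)
E
```

```text
out t35.81 [0.5417 0.2714 0.0977] F [ 0.3 -0.3 -1.5] M [-0.08 -0.08 -0.01] op0.0237
 t37.71 [0.4984 0.0407 0.1599] F [-0.5  0.1 -0.4] M [-0.07 -0.09  0.  ] op0.0238
 t39.12 [ 0.5063 -0.1832  0.1003] F [-1.2 -0.4 -1.5] M [-0.1  -0.05  0.03] op0.0240
L 250 [np.float32(284.47), np.float32(281.39), np.float32(280.93)]
L 270 [np.float32(288.51), np.float32(285.37), np.float32(284.94)]
L 290 [np.float32(292.5), np.float32(289.38), np.float32(288.9)]
L 300 [np.float32(294.51), np.float32(291.36), np.float32(290.93)]
R 264 [np.float64(250.63), np.float64(249.24), np.float64(247.31)]
R 268 [np.float64(251.23), np.float64(249.71), np.float64(247.96)]
R 304 [np.float64(257.82), np.float64(256.3), np.float64(254.32)]
R 308 [np.float64(258.43), np.float64(257.02), np.float64(255.15)]
R 312 [np.float64(259.3), np.float64(257.66), np.float64(255.8)]
R 316 [np.float64(260.02), np.float64(258.3), np.float64(256.46)]
```

View pics/s10c.png

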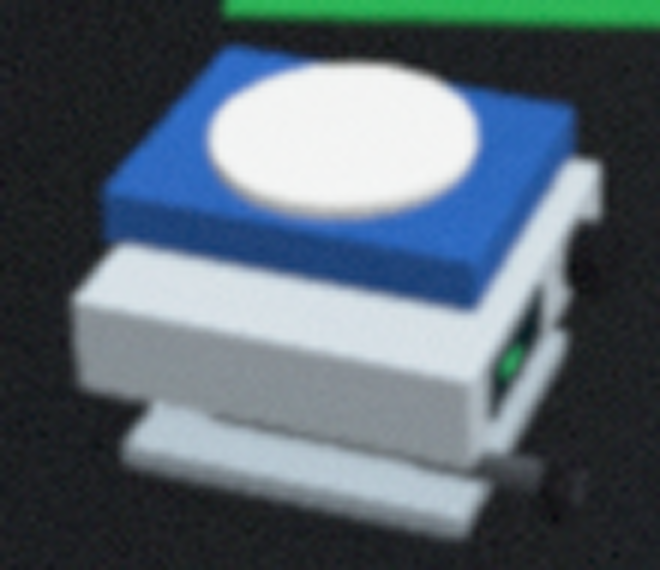

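View pics/scene10.png

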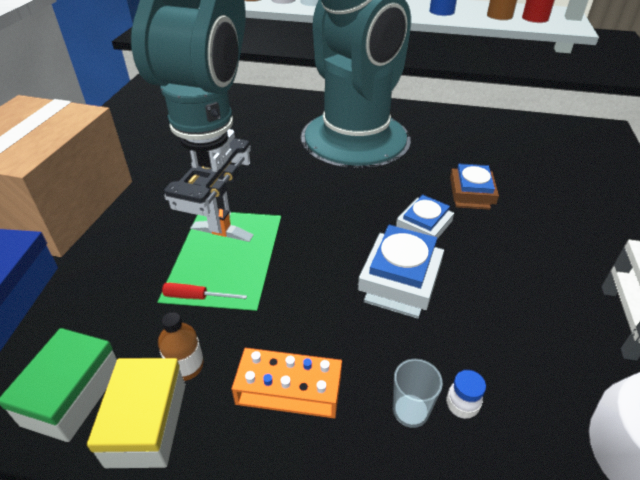

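```bash
python3 - <<'E'
from h import *
robot.move_linear([.506,-.1842,.040],velocity=.1)
hit=robot.move_linear([.506,-.1842,.0325],velocity=.01,threshold=3);s=st(hit)
robot.gripper_to(.06);st('open')
robot.move_linear([.506,-.1842,.16],velocity=.12);st('up')
robot.pause(.3)
for n in('wrist','side'): cv2.imwrite(f'pics/{n}11.png',robot.grab_frame(n)[:,:,::-1])
C=cam('wrist');np.savez('w11.npz',K=C[0],R=C[1],t=C[2]);st()
E
```

```text
True t40.54 [ 0.506  -0.1841  0.0329] F [-1.2  0.7  7.4] M [-0.14  0.15  0.  ] op0.0235
open t41.27 [ 0.5055 -0.1841  0.0325] F [0.2 0.2 0.3] M [-0.08 -0.13 -0.03] op0.0599
up t42.48 [ 0.5057 -0.1841  0.1593] F [-0.5 -0.3  0.4] M [-0.01 -0.08  0.02] op0.0600
 t42.88 [ 0.506  -0.1842  0.1599] F [-0.5  0.4 -0.2] M [-0.04 -0.08  0.02] op0.0600
```

View pics/wrist11.png

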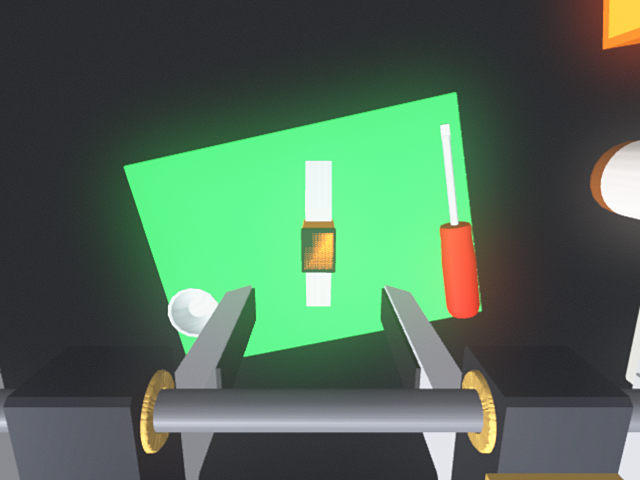

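View pics/side11.png

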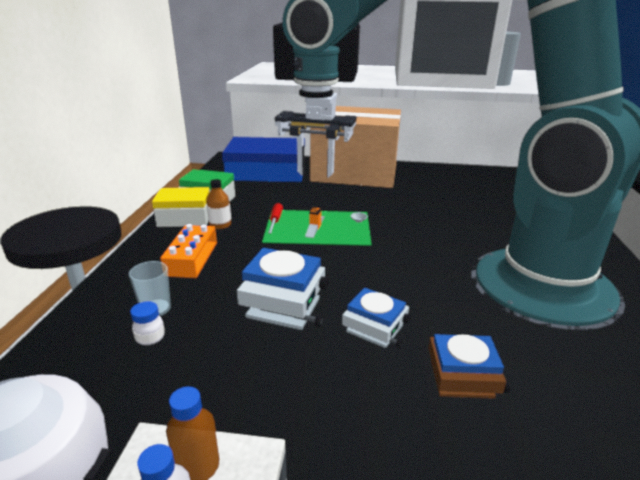

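The wedge stands flat on the mat at wrist pixel (318,245), released, and the robot is clear of everything. The cover is up and level, and the bystanders are where they started.

```bash
python3 -c "
from rig import robot
robot.sign_off();print('ok')"
```

```text
the job is handed in; nothing more can be done
ok
```

The cover is loose: both edges stand above 6 mm, and the wedge is back flat on the mat. I handed the job in at about 43 s of the 72 s allowed, and no verdict is reported.

- **What I did:** I took the larger grey jack as the target and gripped the wedge by its handle. Touching the ledge put the housing top at about 67 mm. I then pushed the wedge in right, left, right, left, in stages, so that the edges never differed by more than about 4 mm by my estimates. The highest push force I read was about 11.5 N.
- **Last checks:** The side pictures before and after give a rise of about 7.3 mm on the left and 7.5 mm on the right, so the cover is close to level. The wedge lies upright on the mat where it started, the gripper is open about 13 cm above it, and no bystander has visibly moved.
- **Disagreements:**
  - The first height estimates from the two fixed cameras differed by 4 mm (65 and 69 mm), which the touch settled.
  - After the first passes the pictures read a bit lower than the insertion depth implied (about 6.4 against 6.7 mm on the left, 6.1 against 6.8 mm on the right), so I pushed both sides 2 to 3 mm deeper.
  - On the first right-hand approach the blade was touching both ledge and cover, so that contact point is only good to about 1 mm.

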